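# Load the last chopping board into the steriliser and start it

## Task

One full-size wooden chopping board is still standing in the draining rack: take it out and slide it fully home into the one empty slot of the leaning board steriliser, guiding it down rather than dropping it, and let go. Then start the cycle: push the steriliser's spring toggle away from the robot all the way, hold it about one and a half seconds, and let it spring back to the middle (never pull it towards the robot). Leave the other boards and everything else on the counter where they stand.

Things in the scene. Friction and masses are not known exactly. Their poses are not given: they have to be found in the camera images.
- board: the full-size wooden chopping board to load: a flat slab 105 (x, width) x 12 (y, thickness) x 150 mm (z, height), about 0.2 kg (varies), symmetric, so either way round will do. Origin at the centre of its lower edge face. It stands upright in one of the rack's three rows (which one varies), its lower 48 mm between the wires.
- board_centre (a point): the centre of that board, 75 mm above its origin along its z
- rack: low fixed draining rack, 145 (x) x 240 (y) mm, its floor 6 mm above the counter; origin under its centre on the counter. Three rows at y = -76, 0 and 76 mm of its frame, each holding one upright board in the x-z plane between two wire hoops 55 mm high and 16 mm apart. Position and yaw vary.
- narrow_board: loose bystander in another row of the rack: narrow wooden board 60 x 12 x 150 mm, same axes and origin as the full-size board
- short_board: loose bystander in another row of the rack: short wooden board 105 x 12 x 95 mm (95 mm high), same axes and origin
- steriliser: fixed steel console: x to its back, y to its left; origin on the counter below its middle slot. Position and yaw vary. Its top slopes towards the robot with three equal slots, at y = -76, 0, 76 mm; two are filled. It fills x -105 to 115, y -124 to 124, up to z = 175 mm; right of it the control block fills x -100 to 20, y -211 to -125 mm, 120 mm high.
- bay_b: slot module filled with a fixed board of the full size that stands 75 mm out of it, its top reaching 222 mm above the counter; origin at its slot's floor centre, axes as the steriliser's. Which of the three places it has varies
- bay_c: the other filled slot module, same as bay_b
- slot_floor (a point): centre of the floor of the EMPTY slot, 65 mm above the counter. z points out of the slot: up, leaning 30 degrees from vertical towards the robot (to -x of the steriliser); y (level) is the slot's thickness, x its width. The slot is 15 mm thick (y), 110 wide (x), 75 deep (z); over the last 11 mm a rubber mouth flares to about 26 by 121 mm.
- slot_home (a point): where the board's centre is when it is fully home: 75 mm from slot_floor along the slot's z; same axes as slot_floor
- toggle (a joint): angle of the spring-centred toggle lever on the control block: 0 upright at rest, positive when pushed away from the robot (towards +x of the steriliser), stops at +0.45 and -0.45 rad; spring 0.5 N m per rad, it returns to 0 when let go. About 0.4 is all the way.
- toggle_tip (a point): centre of the top of the toggle lever: a black upright paddle 12 mm (x) x 30 mm (y), its top 70 mm above its hinge, which lies on the control block's top, 120 mm above the counter, at x = -50, y = -168 mm of the steriliser's frame, hinge axis along y
- shaker: bystander: steel shaker, 56 mm across, 90 mm high; origin at the centre of its foot
- mug: bystander: white mug, 76 mm across, handle at its +y, 90 mm high; origin at the centre of its foot
- flask: bystander: red vacuum flask, 104 mm across, 270 mm high; origin at the centre of its foot
- sauce: bystander: amber sauce bottle, 60 mm across, 200 mm high; origin at the centre of its foot
- jar: bystander: glass jar, 70 mm across, 100 mm high; origin at the centre of its foot
- spatula: bystander: spatula 250 mm long lying on the counter along its x

How it is judged:
By the outcome, as a careful person would: the job done as asked, in the order asked, and still so for the second after the job is handed in, with the robot touching nothing.
It also fails if it takes over 59 s, if anything falls off the work surface, if the arm or the gripper's body presses on something with over 40 N, if the wrist force passes 120 N, or if a joint passes its speed limit or range.

## Robot

A 7-joint arm with a two-finger parallel gripper is mounted at the origin on the work surface. World frame = base frame: x ahead of the robot, y to its left, z up, the work surface at z = 0. Lengths are in m, angles in rad, forces in N, time in s.
With the tool pointing down it reaches from about 0.35 to 0.9 m from the base axis. Payload 19.9 kg.
Tool frame: the origin (TCP) lies on the centre line of the jaws, within the pads' length; the fingertips stand 14 mm ahead of it and the grasp point (between the pads) lies 5 mm behind it (tip_reach is the distance from the TCP to the fingertips, in m); z points along the fingers, y is the line along which they close (so a half turn about z gives the same grasp; the last joint's range is limited). The gripper opens to 85 mm and grips with 20 to 120 N. Pads are 22 mm wide; open, the fingers measure 114 mm over their backs; the gripper's body (76 mm by 85 mm) begins 54 mm behind the grasp point. The pads swing forward as they close: fully open they stand 13 mm farther back than shut.
Start: joints at [1.131, 0.417, -0.01, 1.614, 0.005, 1.111, -0.053], TCP at [0.243, -0.576, 0.245] pointing down, gripper open.
Joint ranges: [-2.81, 2.81], [-0.39, 2.02], [-1.27, 1.25], [0.06, 2.57], [-1.19, 4.33], [0.19, 2], [-2.82, 2.82]. Speed limits (rad/s): [1.89, 1.89, 2.39, 2.39, 3.01, 3.01, 3.01].

## Interface

Orientations are given as a unit quaternion [x, y, z, w].
In Python, from cell import * gives the robot as it stands.
- The arm moves only by the tool apply_moves, never from a script. Its argument "increments" is a list of rows, each an object of numbers: "wx", "wy", "wz": the turn, a rotation vector about the tool's x, y, z in rad; "dx", "dy", "dz": the shift along the tool's x, y, z in mm; "fingers": the closure in counts, from 0 (fully open) to 255 (shut). In form: [{"wx": .., "wy": .., "wz": .., "dx": .., "dy": .., "dz": .., "fingers": ..}, ...]. A call has 1 to 10 rows; each row is the pose to reach, as a shift and turn from the pose commanded when the call began, along the tool's axes at that moment; what a row does not reach only later rows make up. A row lasts 1/10 s, in which the tool goes at most 50 mm and 8.59 degrees, less where a joint would pass 70% of its speed; a pose out of reach is approached as far as the arm can. A call with a gripper value outside its range is refused whole. The fingers move at their own pace and stop on an object; "newtons" is the grip in N (left out, the last holds). Time passes only in rows, so rows that repeat a pose let the fingers close. It gives the time, the measured TCP pose, the force, the opening and the grip force at its end, in the units of the state.
- sense(): the state, without advancing time (a new reading comes with each control period).
- grab_frame(name): name is "scene" or "top" or "wrist"; returns a dict with "img" (420x560x3 uint8, red, green, blue), "camera_matrix" (3x3 intrinsics, pixels), "dist" ([k1, k2, p1, p2, k3] as OpenCV has them; the pictures are not rectified), "camera_from_world" (4x4, takes a point from world to camera coordinates); the wrist camera has in their place "mount" (4x4, takes a point from camera to tool coordinates, whose origin is the TCP and whose axes are the flange's). Camera axes: x right, y down, z forward; pixel columns grow to the right and rows downward; lengths in m; the calibration is good to about 2 mm. A picture is of the moment at which its call begins: read the wrist's pose just before it. There is no depth.
- hand_in(): hands the job in; it is judged then, once.
The state is a dict: "t": time; "joint_pos": joint angles; "qd": joint speeds; "effort": joint torques, N m; "tcp_pos": TCP position; "tool_rot": TCP orientation; "force": force on the tool from outside, world axes, zero at the start; "torque": the same for the moment, N m; "opening": finger opening in m; "grasp_force": force on a finger pad.
Only numpy, scipy, OpenCV 4.12 (cv2) and the standard library are available. Lean on these libraries where they do the work, as an engineer would, in place of code of your own. Each camera call takes 0.05 s, during which the arm holds its last target. There are 200 camera calls.

## Working session

There is one attempt and no reset: what is moved stays moved. The work goes in short steps, Python scripts to look and compute and a tool call to move; the robot and the scene stay as the last step left them, time stands still between calls to the robot, and variables do not carry over. Pictures are saved under pics/ and viewed, at most 10 in all, crops included, and the job is handed in when it is done.

Besides the shell and the picture viewer there is one more tool, called as a command line: name --argument value ..., lists and objects as JSON in quotes. apply_moves: Moves the arm, as the interface text tells. Its arguments: {"type":"object","properties":{"increments":{"type":"array"},"newtons":{"type":"number"}},"required":["increments"]}

```bash
ls; mkdir -p pics; python3 - <<'E'
from cell import *
import cv2,numpy as np
s=sense();print({k:np.round(v,3).tolist() for k,v in s.items()})
for n in ("scene","top"):
    f=grab_frame(n);cv2.imwrite(f"pics/{n}0.png",f["img"][:,:,::-1])
    np.savez(f"{n}.npz",**f)
    print(n,f["camera_matrix"].round(1).tolist(),np.round(f["dist"],3).tolist(),f["camera_from_world"].round(3).tolist())
print(grab_frame("wrist")["mount"].round(3).tolist())
E
```

```text
pics
{'t': 0.0, 'joint_pos': [1.13, 0.418, -0.01, 1.614, 0.005, 1.111, -0.053], 'qd': [-0.0, 0.001, 0.001, -0.0, 0.001, 0.001, -0.001], 'effort': [-0.001, -86.445, 0.678, -43.489, 0.019, 0.008, 0.0], 'tcp_pos': [0.243, -0.576, 0.245], 'tool_rot': [0.98, 0.198, -0.0, -0.001], 'force': [0.612, -0.224, -0.568], 'torque': [-0.007, 0.017, 0.047], 'grasp_force': 0.0, 'opening': 0.085}
scene [[395.7, 0.0, 271.5], [0.0, 395.7, 205.8], [0.0, 0.0, 1.0]] [-0.081, 0.0, 0.0, 0.0, 0.0] [[-0.389, 0.921, 0.004, 0.251], [0.507, 0.217, -0.834, -0.194], [-0.769, -0.322, -0.552, 1.902], [0.0, 0.0, 0.0, 1.0]]
top [[445.0, 0.0, 284.2], [0.0, 445.0, 209.0], [0.0, 0.0, 1.0]] [0.005, 0.0, 0.0, 0.0, 0.0] [[0.02, -1.0, 0.003, -0.013], [-0.978, -0.02, -0.208, 0.601], [0.208, 0.001, -0.978, 1.321], [0.0, 0.0, 0.0, 1.0]]
[[0.001, -0.96, -0.282, 0.072], [1.0, 0.001, 0.0, -0.0], [0.0, -0.282, 0.96, -0.129], [0.0, 0.0, 0.0, 1.0]]
```

View pics/scene0.png

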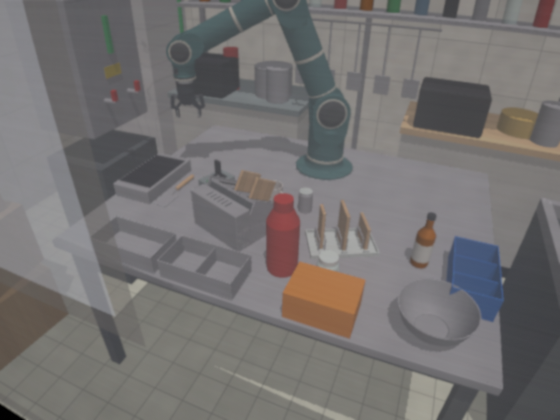

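View pics/top0.png

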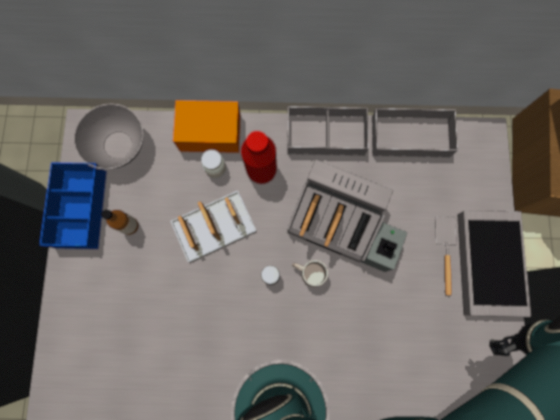

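The scene picture shows the rack at about (340,240), the steriliser at (235,205) and the flask at (283,235). In the top picture the rack is at (213,226), the steriliser at (340,220) with its empty slot on the right at (360,231), the toggle at (388,248) and the mug at (315,272). I'll enlarge the rack and steriliser.

```bash
python3 - <<'E'
import cv2
a=cv2.imread("pics/top0.png")[155:295,165:415]
cv2.imwrite("pics/topc.png",cv2.resize(a,None,fx=3.2,fy=3.2,interpolation=cv2.INTER_CUBIC))
a=cv2.imread("pics/scene0.png")[155:280,180:390]
cv2.imwrite("pics/scenec.png",cv2.resize(a,None,fx=3.8,fy=3.8,interpolation=cv2.INTER_CUBIC))
E
```

```text
(no output)
```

View pics/topc.png

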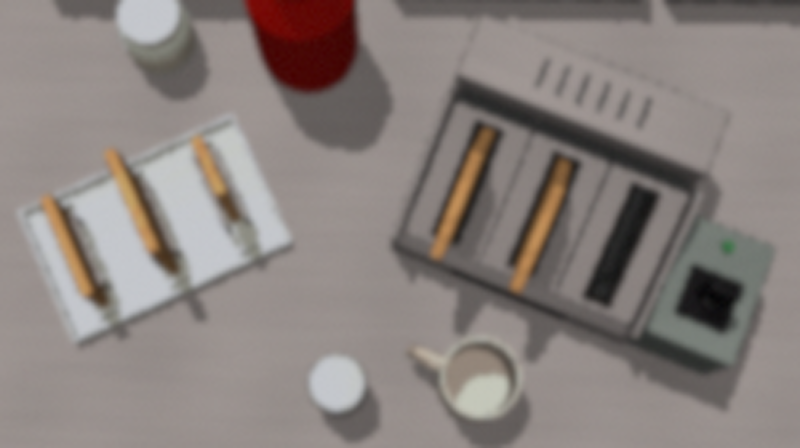

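View pics/scenec.png

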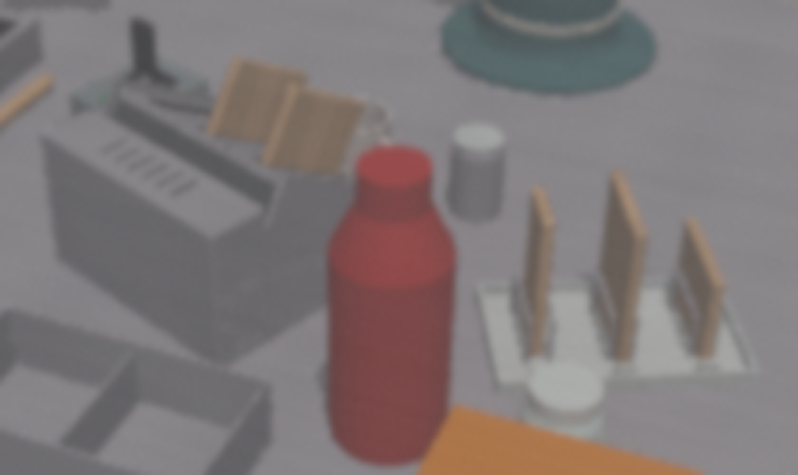

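```bash
cat > h.py <<'E'
import numpy as np,cv2
from scipy.optimize import least_squares
from scipy.spatial.transform import Rotation as R
C={n:dict(np.load(f"{n}.npz")) for n in("top","scene")}
def proj(n,P):
    f=C[n];T=f["camera_from_world"]
    return cv2.projectPoints(np.asarray(P,float).reshape(-1,3),cv2.Rodrigues(T[:3,:3])[0],T[:3,3],f["camera_matrix"],f["dist"])[0][:,0]
tc=lambda u,v:(u/3.2+165,v/3.2+155)
sc=lambda u,v:(u/3.8+180,v/3.8+155)
def slot(y,x,z,t=0): c,s=np.cos(np.pi/6),.5; return (c*x-s*z,y+t,.065+s*x+c*z)
W=lambda p,q:(R.from_euler('z',p[2]).apply(np.atleast_2d(q))+[p[0],p[1],0])
def fit(obs,p0):
    def r(p): return np.concatenate([(proj(n,W(p,q))-uv).ravel() for n,q,uv in obs])
    s=least_squares(r,p0,loss='soft_l1',f_scale=1.);return s.x,r(s.x)
E
python3 - <<'E'
from h import *
S=[("top",slot(.076,.0525,.15),tc(487,130)),("top",slot(.076,-.0525,.15),tc(437,255)),
("top",slot(0,.0525,.15),tc(565,160)),("top",slot(0,-.0525,.15),tc(517,288)),
("top",slot(-.076,0,.075),tc(622,245)),
("top",(.02,-.125,.12),tc(706,222)),("top",(.02,-.211,.12),tc(775,245)),("top",(-.1,-.211,.12),tc(735,362)),
("top",(.115,.124,.175),tc(485,20)),("top",(.115,-.124,.175),tc(730,115)),
("scene",slot(.076,.0525,.15),sc(293,88)),("scene",slot(.076,-.0525,.15),sc(362,98)),
("scene",slot(0,.0525,.15),sc(238,58)),("scene",slot(0,-.0525,.15),sc(307,72)),
("scene",(-.05,-.168,.19),sc(142,20)),("scene",(.115,.124,.175),sc(212,240)),("scene",(.115,-.124,.175),sc(42,138))]
p,r=fit(S,[.55,-.15,-.4]);print(p,r.reshape(-1,2).round(1).tolist())
h=[(-.0725,.12),(.0725,.12),(.0725,-.12),(-.0725,-.12)]
Rk=[("top",(.0725,.12,.006),tc(18,212)),("top",(.0725,-.12,.006),tc(235,115)),("top",(-.0725,-.12,.006),tc(292,243)),("top",(-.0725,.12,.006),tc(80,343)),
("top",(.0525,0,.156),tc(112,153)),("top",(-.0525,0,.156),tc(155,255)),
("top",(.0525,.076,.101),tc(48,202)),("top",(-.0525,.076,.101),tc(93,296)),
("scene",(.0525,0,.156),sc(640,238)),("scene",(-.0525,0,.156),sc(616,175))]
q,r=fit(Rk,[.55,.15,.3]);print(q,r.reshape(-1,2).round(1).tolist())
E
```

```text
[ 0.5878694  -0.16405542 -0.3772698 ] [[-3.4, 6.7], [-1.1, 0.6], [-2.1, 7.8], [-1.1, 0.6], [-0.6, -0.3], [-5.1, -3.9], [0.7, 0.0], [-0.6, 1.2], [-0.6, -6.0], [2.5, -3.9], [-1.1, -1.1], [-0.9, 0.2], [-1.4, -0.6], [-0.9, -0.1], [-0.9, 0.2], [-1.8, -7.5], [-2.6, -8.2]]
[0.55146561 0.2230208  0.46828807] [[0.2, 1.2], [0.3, 0.2], [1.2, -0.3], [-1.4, 1.0], [-1.0, -1.1], [0.2, -0.7], [-0.9, -1.6], [-1.1, 0.3], [-0.8, -1.7], [-1.4, -2.6]]
```

```bash
cat >> h.py <<'E'
Z=np.array
def toolR(yaw,tilt):  # tool x at yaw; tool z down, tilted outward (+x of yaw frame) by tilt
    Rs=R.from_euler('z',yaw)*R.from_euler('y',-tilt)
    return Rs*R.from_euler('x',np.pi)
def inc(s,pos,Rt):
    R0=R.from_quat(s["tool_rot"]);d=R0.inv().apply(np.asarray(pos)-s["tcp_pos"])*1000
    w=(R0.inv()*Rt).as_rotvec();print("d",d.round(1),"w",w.round(4))
E
python3 - <<'E'
from h import *
from cell import *
S=[("top",slot(.076,.0525,.075),tc(487,130)),("top",slot(.076,-.0525,.15),tc(437,257)),
("top",slot(0,.0525,.075),tc(565,160)),("top",slot(0,-.0525,.15),tc(517,290)),
("top",slot(-.076,0,.07),tc(622,245)),
("top",(.02,-.211,.12),tc(775,245)),("top",(-.1,-.211,.12),tc(735,362)),
("scene",slot(.076,.0525,.15),sc(293,88)),("scene",slot(.076,-.0525,.15),sc(362,98)),
("scene",slot(0,.0525,.15),sc(238,58)),("scene",slot(0,-.0525,.15),sc(307,72)),
("scene",(-.05,-.168,.19),sc(142,20))]
p,r=fit(S,[.55,-.15,-.4]);print(p,r.reshape(-1,2).round(1).tolist())
print("slot floor",W(p,(0,-.076,.065)),"home",W(p,slot(-.076,0,.075)),"tip",W(p,(-.05,-.168,.19)))
inc(sense(),[.551,.223,.36],toolR(.468,0))
E
```

```text
[ 0.58775379 -0.16352594 -0.37208356] [[-0.4, 0.2], [-1.1, 0.2], [-0.4, 0.6], [-1.1, 0.1], [-0.6, -0.9], [0.6, -0.3], [-0.4, 0.9], [-0.9, -1.1], [-0.8, 0.1], [-1.3, -0.6], [-0.9, -0.1], [-1.0, 0.3]]
slot floor [[ 0.56012344 -0.2343254   0.065     ]] home [[ 0.52518949 -0.22069201  0.12995191]] tip [[ 0.48009758 -0.30185216  0.19      ]]
d [ 594.4 -616.4 -114.7] w [-0.0009  0.0001 -0.0692]
```

apply_moves --increments '[{"dx": 20,"dy": -15,"dz": -45},{"dx": 311,"dy": -255,"dz": -155},{"dx": 311,"dy": -255,"dz": -155},{"dx": 311,"dy": -255,"dz": -155},{"dx": 311,"dy": -255,"dz": -155},{"dx": 311,"dy": -255,"dz": -155},{"dx": 311,"dy": -255,"dz": -155},{"dx": 311,"dy": -255,"dz": -155},{"dx": 311,"dy": -255,"dz": -155},{"dx": 311,"dy": -255,"dz": -155}]'

```text
schema error: expected keys wx, wy, wz, dx, dy, dz, fingers
```

apply_moves --increments '[{"wz": 0.1,"dx": 0}]'

```text
schema error: expected keys wx, wy, wz, dx, dy, dz, fingers
```

```bash
cat >> h.py <<'E'
def wrist(name,s,f):
    T=np.eye(4);T[:3,:3]=R.from_quat(s["tool_rot"]).as_matrix();T[:3,3]=s["tcp_pos"]
    f=dict(f);f["camera_from_world"]=np.linalg.inv(T@f["mount"]);np.savez(name+".npz",**f);C[name]=f
    cv2.imwrite(f"pics/{name}.png",f["img"][:,:,::-1])
    return f
E
python3 - <<'E'
from h import *
from cell import *
s=sense();f=wrist("w1",s,grab_frame("wrist"));print(s["tcp_pos"],s["tool_rot"],s["t"])
p=[ 0.58775379,-0.16352594,-0.37208356]
for y in (.0075,-.0075):
  for x in(.055,-.055): print(proj("w1",W(p,slot(-.076,x,.064,y))).round())
E
```

```text
[ 0.24259469 -0.57572735  0.24481288] [ 9.80181749e-01  1.98099771e-01 -1.38067246e-04 -4.48398544e-04] 0.15
[[157. -65.]]
[[ -23. -233.]]
[[ 131. -137.]]
[[ -15. -228.]]
```

View pics/w1.png

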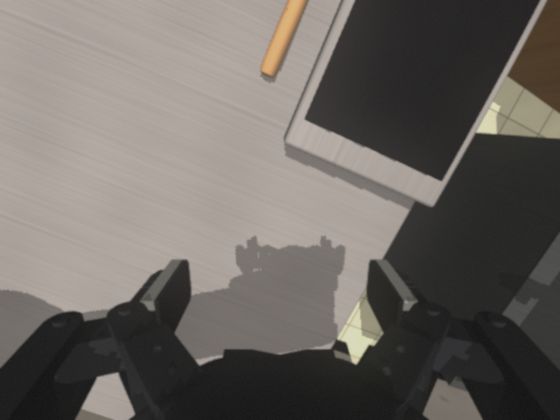

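The moves were refused because every row needs all the keys, so this picture only shows the start view: counter, spatula handle at (285,40) and hob. I'll send them again.

apply_moves --increments '[{"wx": 0,"wy": 0,"wz": 0,"dx": 20,"dy": -15,"dz": -45,"fingers": 0},{"wx": 0,"wy": 0,"wz": 0,"dx": 311,"dy": -255,"dz": -155,"fingers": 0},{"wx": 0,"wy": 0,"wz": 0,"dx": 311,"dy": -255,"dz": -155,"fingers": 0},{"wx": 0,"wy": 0,"wz": 0,"dx": 311,"dy": -255,"dz": -155,"fingers": 0},{"wx": 0,"wy": 0,"wz": 0,"dx": 311,"dy": -255,"dz": -155,"fingers": 0},{"wx": 0,"wy": 0,"wz": 0,"dx": 311,"dy": -255,"dz": -155,"fingers": 0},{"wx": 0,"wy": 0,"wz": 0,"dx": 311,"dy": -255,"dz": -155,"fingers": 0},{"wx": 0,"wy": 0,"wz": 0,"dx": 311,"dy": -255,"dz": -155,"fingers": 0},{"wx": 0,"wy": 0,"wz": 0,"dx": 311,"dy": -255,"dz": -155,"fingers": 0},{"wx": 0,"wy": 0,"wz": 0,"dx": 311,"dy": -255,"dz": -155,"fingers": 0}]'

```text
t: 1.2
tcp_pos: [0.4329, -0.2152, 0.4021]
tool_rot: [0.979, 0.202, 0.001, 0.0]
force: [-0.7, -1.4, 0.2]
opening: 0.0855
grasp_force: 0.0
```

```bash
python3 - <<'E'
from h import *
from cell import *
s=sense();f=wrist("w2",s,grab_frame("wrist"));print(s["tcp_pos"],s["tool_rot"],s["t"],np.abs(s["qd"]).max())
p=[ 0.58775379,-0.16352594,-0.37208356]
for y in (.013,-.013):
  for x in(.0605,-.0605): print(proj("w2",W(p,slot(-.076,x,.075,y))).round())
E
```

```text
[ 0.43293817 -0.21520602  0.40207866] [9.79431962e-01 2.01769770e-01 1.32399677e-03 4.87919493e-04] 1.2 0.08830553835403533
[[339.  70.]]
[[275. 135.]]
[[354.  87.]]
[[288. 148.]]
```

View pics/w2.png

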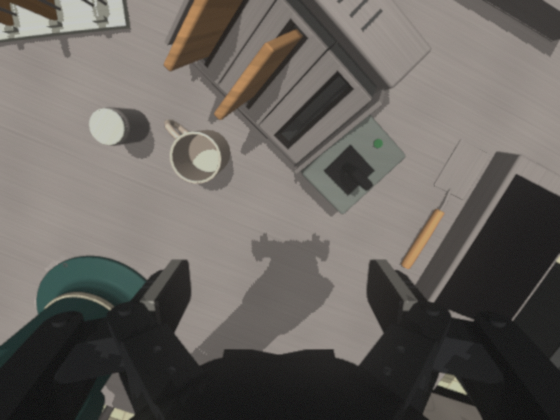

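The close view shows the slot mouth with corners at about (340,67), (355,85), (275,133) and (288,149). That agrees with the prediction to about 2 px, so the steriliser pose is good. Next is the rack.

```bash
python3 - <<'E'
from h import *
from cell import *
inc(sense(),[.551,.223,.33],toolR(.468,0))
E
```

```text
d [ 282.9 -358.8   71. ] w [ 0.001  -0.001  -0.0648]
```

apply_moves --increments '[{"wx": 0,"wy": 0,"wz": -0.065,"dx": 283,"dy": -359,"dz": 71,"fingers": 0},{"wx": 0,"wy": 0,"wz": -0.065,"dx": 283,"dy": -359,"dz": 71,"fingers": 0},{"wx": 0,"wy": 0,"wz": -0.065,"dx": 283,"dy": -359,"dz": 71,"fingers": 0},{"wx": 0,"wy": 0,"wz": -0.065,"dx": 283,"dy": -359,"dz": 71,"fingers": 0},{"wx": 0,"wy": 0,"wz": -0.065,"dx": 283,"dy": -359,"dz": 71,"fingers": 0},{"wx": 0,"wy": 0,"wz": -0.065,"dx": 283,"dy": -359,"dz": 71,"fingers": 0},{"wx": 0,"wy": 0,"wz": -0.065,"dx": 283,"dy": -359,"dz": 71,"fingers": 0},{"wx": 0,"wy": 0,"wz": -0.065,"dx": 283,"dy": -359,"dz": 71,"fingers": 0},{"wx": 0,"wy": 0,"wz": -0.065,"dx": 283,"dy": -359,"dz": 71,"fingers": 0},{"wx": 0,"wy": 0,"wz": -0.065,"dx": 283,"dy": -359,"dz": 71,"fingers": 0}]'

```text
t: 2.25
tcp_pos: [0.5514, 0.2244, 0.3275]
tool_rot: [0.973, 0.232, -0.001, -0.001]
force: [-0.5, 0.7, -0.4]
opening: 0.0853
grasp_force: 0.0
```

apply_moves --increments '[{"wx": 0,"wy": 0,"wz": 0,"dx": 0,"dy": 0,"dz": 0,"fingers": 0},{"wx": 0,"wy": 0,"wz": 0,"dx": 0,"dy": 0,"dz": 0,"fingers": 0},{"wx": 0,"wy": 0,"wz": 0,"dx": 0,"dy": 0,"dz": 0,"fingers": 0}]'

```text
t: 2.55
tcp_pos: [0.552, 0.2187, 0.3294]
tool_rot: [0.973, 0.229, 0.0, 0.0]
force: [0.6, -0.5, -0.3]
opening: 0.0854
grasp_force: 0.0
```

```bash
python3 - <<'E'
from h import *
from cell import *
s=sense();f=wrist("w3",s,grab_frame("wrist"));print(s["tcp_pos"],s["tool_rot"],s["t"],np.abs(s["qd"]).max())
q=[0.55146561,0.2230208,0.46828807]
for x in(.0525,-.0525):
 for y in (.006,-.006): print(proj("w3",W(q,(x,y,.156))).round(1))
E
```

```text
[0.55200659 0.21867284 0.32943424] [9.73485996e-01 2.28746261e-01 6.85322841e-05 3.99656640e-04] 2.55 0.005693669127871958
[[268.1 140. ]]
[[280.3 139.9]]
[[269.5 239.8]]
[[280.7 239.7]]
```

View pics/w3.png

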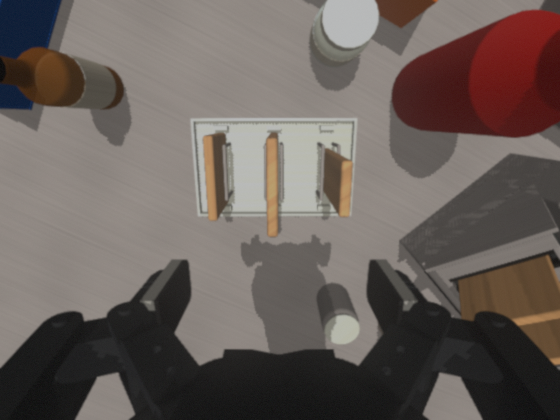

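The rack view shows the full-size board's top edge in the middle row, at u 266–278 and v 135–237. The short board is to its left and the narrow one to its right. I'll refine the ends numerically.

```bash
python3 - <<'E'
from h import *
from cell import *
im=np.load("w3.npz")["img"].astype(int)
m=((im[...,0]-im[...,2])>50).astype(np.uint8);n,l,st,c=cv2.connectedComponentsWithStats(m[125:245,240:300])
i=1+np.argmax(st[1:,4]);print(st[i]+[240,125,0,0,0])
ys,xs=np.where(l==i);r=cv2.minAreaRect(np.c_[xs+240,ys+125].astype(np.float32));print(r)
for y in range(130,240,12): print(y,im[y,258:290,0].tolist())
q=[0.55146561,0.2230208,0.46828807]
f=lambda p:np.concatenate([(proj("w3",W(p,(x,y,z))).ravel()-o) for (x,y,z),o in [((.0725,.12,.006),(192,119)),((.0725,-.12,.006),(357,118)),((-.0725,-.12,.006),(353,216)),((-.0725,.12,.006),(198,217))]])
a=least_squares(f,q);print(a.x,a.fun.round(1))
E
```

```text
[ 266  138   12   99 1041]
((271.8861083984375, 186.9785614013672), (98.03912353515625, 10.794756889343262), 89.34893798828125)
130 [185, 184, 185, 184, 185, 185, 185, 185, 182, 170, 157, 153, 151, 151, 151, 151, 152, 151, 151, 151, 152, 151, 152, 161, 178, 184, 185, 184, 184, 183, 185, 185]
142 [184, 185, 185, 183, 185, 184, 177, 161, 151, 166, 179, 183, 185, 183, 184, 182, 179, 166, 149, 128, 134, 151, 139, 132, 152, 177, 184, 185, 184, 184, 184, 184]
154 [184, 185, 184, 185, 184, 173, 150, 147, 145, 163, 178, 183, 185, 184, 185, 184, 183, 174, 156, 133, 123, 125, 136, 144, 137, 144, 174, 184, 184, 185, 185, 185]
166 [184, 184, 184, 185, 183, 174, 151, 141, 138, 164, 180, 184, 184, 183, 184, 185, 184, 180, 167, 143, 127, 121, 129, 144, 136, 139, 173, 183, 185, 185, 184, 185]
178 [184, 185, 183, 184, 184, 174, 147, 139, 141, 168, 182, 184, 183, 185, 184, 184, 184, 180, 166, 142, 125, 117, 123, 142, 135, 138, 172, 184, 183, 184, 184, 184]
190 [185, 183, 185, 184, 183, 174, 148, 138, 142, 170, 183, 184, 184, 184, 184, 183, 183, 181, 170, 146, 124, 118, 127, 142, 132, 132, 167, 183, 18
[... 629 characters left out ...]
45, 146, 147, 146, 146, 146, 144, 146, 145, 142]Traceback (most recent call last):
  File "<stdin>", line 10, in <module>
    return func(*args, **kwargs)
    vector_fun = VectorFunction(
        fun_wrapped,
    ...<6 lines>...
        workers=workers
    )
    self._update_fun()
    ~~~~~~~~~~~~~~~~^^
    self.f = self.fun_wrapped(xp_copy(self.x))
             ~~~~~~~~~~~~~~~~^^^^^^^^^^^^^^^^^
    return np.atleast_1d(self.fun(x))
                         ~~~~~~~~^^^
    return self.f(x, *self.args, **self.kwargs)
           ~~~~~~^^^^^^^^^^^^^^^^^^^^^^^^^^^^^^
  File "<stdin>", line 9, in <lambda>
  File "h.py", line 6, in proj
    f=C[n];T=f["camera_from_world"]
      ~^^^
KeyError: 'w3'
```

```bash
python3 - <<'E'
from h import *
from cell import *
inc(sense(),[.553,.227,.123],toolR(.468,0))
E
```

```text
d [  4.5  -7.  206.6] w [ 0.0008 -0.0002 -0.0064]
```

apply_moves --increments '[{"wx": 0,"wy": 0,"wz": -0.006,"dx": 4.5,"dy": -7,"dz": 20,"fingers": 100},{"wx": 0,"wy": 0,"wz": -0.006,"dx": 4.5,"dy": -7,"dz": 60,"fingers": 100},{"wx": 0,"wy": 0,"wz": -0.006,"dx": 4.5,"dy": -7,"dz": 100,"fingers": 100},{"wx": 0,"wy": 0,"wz": -0.006,"dx": 4.5,"dy": -7,"dz": 130,"fingers": 100},{"wx": 0,"wy": 0,"wz": -0.006,"dx": 4.5,"dy": -7,"dz": 150,"fingers": 100},{"wx": 0,"wy": 0,"wz": -0.006,"dx": 4.5,"dy": -7,"dz": 170,"fingers": 100},{"wx": 0,"wy": 0,"wz": -0.006,"dx": 4.5,"dy": -7,"dz": 190,"fingers": 100},{"wx": 0,"wy": 0,"wz": -0.006,"dx": 4.5,"dy": -7,"dz": 203,"fingers": 100},{"wx": 0,"wy": 0,"wz": -0.006,"dx": 4.5,"dy": -7,"dz": 206,"fingers": 100},{"wx": 0,"wy": 0,"wz": -0.006,"dx": 4.5,"dy": -7,"dz": 206,"fingers": 100}]'

```text
t: 3.6
tcp_pos: [0.5527, 0.2285, 0.1236]
tool_rot: [0.973, 0.232, 0.0, 0.0]
force: [0.4, -0.2, -0.1]
opening: 0.0513
grasp_force: 0.0
```

apply_moves --increments '[{"wx": 0,"wy": 0,"wz": 0,"dx": 0,"dy": 0,"dz": 0,"fingers": 255},{"wx": 0,"wy": 0,"wz": 0,"dx": 0,"dy": 0,"dz": 0,"fingers": 255},{"wx": 0,"wy": 0,"wz": 0,"dx": 0,"dy": 0,"dz": 0,"fingers": 255},{"wx": 0,"wy": 0,"wz": 0,"dx": 0,"dy": 0,"dz": 0,"fingers": 255},{"wx": 0,"wy": 0,"wz": 0,"dx": 0,"dy": 0,"dz": 0,"fingers": 255},{"wx": 0,"wy": 0,"wz": 0,"dx": 0,"dy": 0,"dz": 0,"fingers": 255},{"wx": 0,"wy": 0,"wz": 0,"dx": 0,"dy": 0,"dz": 0,"fingers": 255},{"wx": 0,"wy": 0,"wz": 0,"dx": 0,"dy": 0,"dz": 0,"fingers": 255}]' --newtons 40

```text
t: 4.4
tcp_pos: [0.553, 0.2289, 0.124]
tool_rot: [0.973, 0.233, 0.001, -0.0]
force: [-0.5, -1.2, 6.6]
opening: 0.0119
grasp_force: 41.1
```

apply_moves --increments '[{"wx": 0,"wy": 0,"wz": 0,"dx": 0,"dy": 0,"dz": -8,"fingers": 255},{"wx": 0,"wy": 0,"wz": 0,"dx": 0,"dy": 0,"dz": -25,"fingers": 255},{"wx": 0,"wy": 0,"wz": 0,"dx": 0,"dy": 0,"dz": -50,"fingers": 255},{"wx": 0,"wy": 0,"wz": 0,"dx": 0,"dy": 0,"dz": -85,"fingers": 255},{"wx": 0,"wy": 0,"wz": 0,"dx": 0,"dy": 0,"dz": -125,"fingers": 255},{"wx": 0,"wy": 0,"wz": 0,"dx": 0,"dy": 0,"dz": -170,"fingers": 255},{"wx": 0,"wy": 0,"wz": 0,"dx": 0,"dy": 0,"dz": -215,"fingers": 255},{"wx": 0,"wy": 0,"wz": 0,"dx": 0,"dy": 0,"dz": -260,"fingers": 255},{"wx": 0,"wy": 0,"wz": 0,"dx": 0,"dy": 0,"dz": -300,"fingers": 255},{"wx": 0,"wy": 0,"wz": 0,"dx": 0,"dy": 0,"dz": -320,"fingers": 255}]' --newtons 50

```text
t: 5.4
tcp_pos: [0.5521, 0.2294, 0.4484]
tool_rot: [0.972, 0.233, 0.002, -0.0]
force: [-0.5, 0.0, -3.2]
opening: 0.0115
grasp_force: 48.8
```

apply_moves --increments '[{"wx": 0,"wy": 0,"wz": 0,"dx": 0,"dy": 0,"dz": 0,"fingers": 255},{"wx": 0,"wy": 0,"wz": 0,"dx": 0,"dy": 0,"dz": 0,"fingers": 255},{"wx": 0,"wy": 0,"wz": 0,"dx": 0,"dy": 0,"dz": 0,"fingers": 255}]'

```text
t: 5.7
tcp_pos: [0.5521, 0.2286, 0.4423]
tool_rot: [0.973, 0.233, -0.001, 0.0]
force: [0.9, 0.6, -2.1]
opening: 0.0112
grasp_force: 48.8
```

```bash
python3 - <<'E'
from h import *
from cell import *
s=sense();wrist("w4",s,grab_frame("wrist"));print(s["tcp_pos"],s["t"],s["opening"],s["force"])
p=Z([ 0.58775379,-0.16352594,-0.37208356])
# staged target: board low edge 60mm above mouth along slot z
for zl in (.135,.095,0): 
    pos=W(p,slot(-.076,0,zl+.118))[0];print(zl,pos.round(4))
    inc(s,pos,toolR(p[2],np.pi/6))
    print(s["joint_pos"].round(2) if hasattr(s["joint_pos"],'round') else s["joint_pos"])
E
```

```text
[0.55213451 0.22858705 0.44234071] 5.7 0.011224632377233985 [ 0.88331268  0.61567807 -2.14233693]
0.135 [ 0.4423 -0.1883  0.2841]
d [-286.5  322.   158.6] w [-0.2199  0.4937  0.8225]
[ 0.04  0.32 -0.65  1.37  0.19  1.52 -1.7 ]
0.095 [ 0.4609 -0.1956  0.2495]
d [-273.1  336.9  193.2] w [-0.2199  0.4937  0.8225]
[ 0.04  0.32 -0.65  1.37  0.19  1.52 -1.7 ]
0 [ 0.5052 -0.2129  0.1672]
d [-241.4  372.4  275.5] w [-0.2199  0.4937  0.8225]
[ 0.04  0.32 -0.65  1.37  0.19  1.52 -1.7 ]
```

View pics/w4.png

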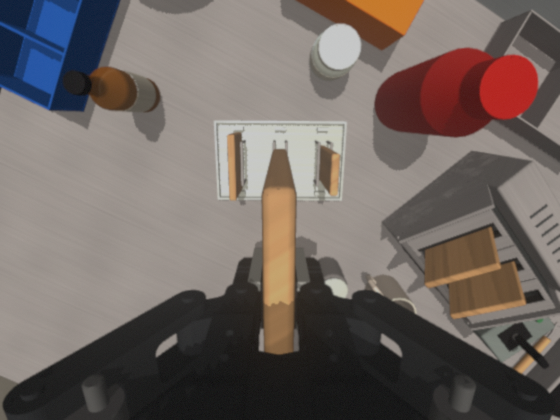

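The board is held squarely in the jaws. Its lower far edge shows at (272–288,150) and its top edge starts at v≈200. I'll check its offset in the hand.

```bash
python3 - <<'E'
from h import *
d=dict(np.load("w4.npz"));M=np.linalg.inv(d["mount"])
def pt(P): return cv2.projectPoints(np.array(P,float),cv2.Rodrigues(M[:3,:3])[0],M[:3,3],d["camera_matrix"],d["dist"])[0][:,0].round(1).tolist()
print(pt([[.0525,y,z] for z in(.118,-.032) for y in(.006,-.006)]),pt([[.0575,.006,.118],[.0525,.006,.123],[.0575,.006,-.032]]))
im=d["img"].astype(int);m=(im[...,0]-im[...,2])>45
for v in list(range(144,156,2))+list(range(160,215,6)):
    x=np.where(m[v,255:305])[0]+255;print(v,(x.min(),x.max(),len(x)) if len(x) else None,im[v,280].tolist())
E
```

```text
[[286.5, 146.0], [271.6, 146.0], [298.3, 183.0], [261.4, 182.9]] [[286.5, 139.7], [286.3, 145.5], [298.6, 167.7]]
144 None [198, 200, 192]
146 None [199, 200, 193]
148 None [173, 171, 162]
150 None [111, 91, 72]
152 None [111, 92, 71]
154 None [112, 89, 70]
160 None [112, 91, 71]
166 None [113, 91, 70]
172 None [113, 90, 70]
178 None [113, 90, 69]
184 (np.int64(270), np.int64(286), 5) [114, 91, 70]
190 (np.int64(264), np.int64(293), 30) [185, 141, 99]
196 (np.int64(262), np.int64(295), 34) [198, 150, 104]
202 (np.int64(262), np.int64(295), 34) [195, 147, 102]
208 (np.int64(262), np.int64(295), 34) [193, 148, 101]
214 (np.int64(263), np.int64(294), 32) [193, 147, 101]
```

```bash
cat >> h.py <<'E'
P=Z([ 0.58775379,-0.16352594,-0.37208356])
def ins(s,zl,dx=.0017,dy=0):
    pos=W(P,slot(-.076+dy,dx,zl+.118))[0];print(zl,pos.round(4));inc(s,pos,toolR(P[2],np.pi/6))
E
python3 - <<'E'
from h import *
from cell import *
ins(sense(),.25)
E
```

```text
0.25 [ 0.3901 -0.168   0.3845]
d [-324.   280.2   58.2] w [-0.2198  0.4939  0.8224]
```

apply_moves --increments '[{"wx": -0.022,"wy": 0.049,"wz": 0.082,"dx": -20,"dy": 18,"dz": 0,"fingers": 255},{"wx": -0.044,"wy": 0.098,"wz": 0.164,"dx": -52,"dy": 45,"dz": 5,"fingers": 255},{"wx": -0.066,"wy": 0.148,"wz": 0.246,"dx": -85,"dy": 73,"dz": 10,"fingers": 255},{"wx": -0.088,"wy": 0.197,"wz": 0.328,"dx": -117,"dy": 101,"dz": 15,"fingers": 255},{"wx": -0.11,"wy": 0.246,"wz": 0.41,"dx": -150,"dy": 129,"dz": 20,"fingers": 255},{"wx": -0.132,"wy": 0.296,"wz": 0.493,"dx": -182,"dy": 157,"dz": 26,"fingers": 255},{"wx": -0.154,"wy": 0.345,"wz": 0.575,"dx": -215,"dy": 185,"dz": 32,"fingers": 255},{"wx": -0.176,"wy": 0.395,"wz": 0.657,"dx": -247,"dy": 213,"dz": 38,"fingers": 255},{"wx": -0.198,"wy": 0.444,"wz": 0.74,"dx": -280,"dy": 242,"dz": 46,"fingers": 255},{"wx": -0.22,"wy": 0.494,"wz": 0.822,"dx": -310,"dy": 268,"dz": 54,"fingers": 255}]'

```text
t: 6.75
tcp_pos: [0.3958, -0.1521, 0.3883]
tool_rot: [0.948, -0.181, 0.256, 0.048]
force: [1.3, -0.3, -2.2]
opening: 0.0115
grasp_force: 49.1
```

apply_moves --increments '[{"wx": 0,"wy": 0,"wz": 0,"dx": 0,"dy": 0,"dz": 0,"fingers": 255},{"wx": 0,"wy": 0,"wz": 0,"dx": 0,"dy": 0,"dz": 0,"fingers": 255},{"wx": 0,"wy": 0,"wz": 0,"dx": 0,"dy": 0,"dz": 0,"fingers": 255},{"wx": 0,"wy": 0,"wz": 0,"dx": 0,"dy": 0,"dz": 0,"fingers": 255}]'

```text
t: 7.15
tcp_pos: [0.3979, -0.1498, 0.3893]
tool_rot: [0.949, -0.178, 0.255, 0.047]
force: [-0.1, -0.9, -3.2]
opening: 0.0115
grasp_force: 49.7
```

```bash
python3 - <<'E'
from h import *
from cell import *
s=sense();print(s["tcp_pos"],s["t"],np.abs(s["qd"]).max(),np.round(s["joint_pos"],2))
ins(s,.1);ins(s,0)
E
```

```text
[ 0.3979339  -0.14978514  0.38925205] 7.15 0.003420324699446352 [ 0.5  -0.36 -0.18  2.18 -0.05  0.8  -1.61]
0.1 [ 0.46   -0.1952  0.2546]
d [ -3.1  20.  153.7] w [-0.0017 -0.001   0.0014]
0 [ 0.5065 -0.2134  0.168 ]
d [ -3.2  20.2 253.7] w [-0.0017 -0.001   0.0014]
```

apply_moves --increments '[{"wx": 0,"wy": 0,"wz": 0,"dx": -1,"dy": 5,"dz": 12,"fingers": 255},{"wx": 0,"wy": 0,"wz": 0,"dx": -3,"dy": 12,"dz": 35,"fingers": 255},{"wx": 0,"wy": 0,"wz": 0,"dx": -3,"dy": 20,"dz": 65,"fingers": 255},{"wx": 0,"wy": 0,"wz": 0,"dx": -3,"dy": 20,"dz": 95,"fingers": 255},{"wx": 0,"wy": 0,"wz": 0,"dx": -3,"dy": 20,"dz": 120,"fingers": 255},{"wx": 0,"wy": 0,"wz": 0,"dx": -3,"dy": 20,"dz": 140,"fingers": 255},{"wx": 0,"wy": 0,"wz": 0,"dx": -3,"dy": 20,"dz": 153,"fingers": 255},{"wx": 0,"wy": 0,"wz": 0,"dx": -3,"dy": 20,"dz": 153,"fingers": 255},{"wx": 0,"wy": 0,"wz": 0,"dx": -3,"dy": 20,"dz": 153,"fingers": 255},{"wx": 0,"wy": 0,"wz": 0,"dx": -3,"dy": 20,"dz": 153,"fingers": 255}]'

```text
t: 8.15
tcp_pos: [0.4595, -0.1958, 0.2562]
tool_rot: [0.949, -0.178, 0.256, 0.048]
force: [-0.1, -0.5, -2.6]
opening: 0.0114
grasp_force: 49.6
```

```bash
python3 - <<'E'
from h import *
from cell import *
s=sense();wrist("w5",s,grab_frame("wrist"));print(s["tcp_pos"],s["t"],s["force"])
ins(s,.1);ins(s,.06);ins(s,0)
for y in (.013,-.013):
  for x in(.0605,-.0605): print("slot",proj("w5",W(P,slot(-.076,x,.075,y))).round(1))
E
```

```text
[ 0.45947593 -0.1957667   0.25619734] 8.15 [-0.10524193 -0.52857778 -2.61262556]
0.1 [ 0.46   -0.1952  0.2546]
d [-0.6 -0.7  1.5] w [-0.0011 -0.0025  0.0001]
0.06 [ 0.4786 -0.2025  0.22  ]
d [-0.7 -0.6 41.5] w [-0.0011 -0.0025  0.0001]
0 [ 0.5065 -0.2134  0.168 ]
d [ -0.8  -0.6 101.5] w [-0.0011 -0.0025  0.0001]
slot [[264.  136.9]]
slot [[265.5 261.6]]
slot [[293.4 136.9]]
slot [[291.6 261.6]]
```

View pics/w5.png

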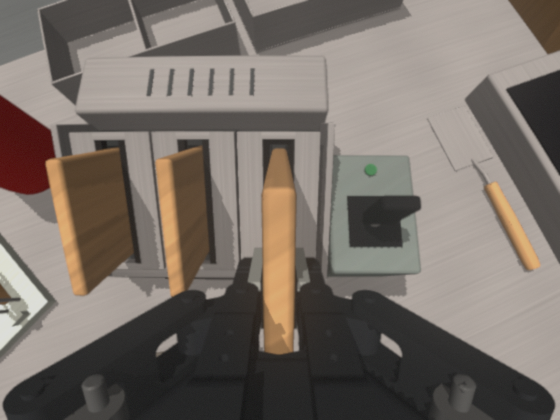

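The board is centred over the mouth: mouth u 263–294 and far edge v≈139, board end u 272–287 and v≈149. I'll go down gently.

apply_moves --increments '[{"wx": 0,"wy": 0,"wz": 0,"dx": -0.5,"dy": -0.5,"dz": 6,"fingers": 255},{"wx": 0,"wy": 0,"wz": 0,"dx": -0.5,"dy": -0.5,"dz": 13,"fingers": 255},{"wx": 0,"wy": 0,"wz": 0,"dx": -0.5,"dy": -0.5,"dz": 20,"fingers": 255},{"wx": 0,"wy": 0,"wz": 0,"dx": -0.5,"dy": -0.5,"dz": 27,"fingers": 255},{"wx": 0,"wy": 0,"wz": 0,"dx": -0.5,"dy": -0.5,"dz": 33,"fingers": 255},{"wx": 0,"wy": 0,"wz": 0,"dx": -0.5,"dy": -0.5,"dz": 38,"fingers": 255},{"wx": 0,"wy": 0,"wz": 0,"dx": -0.5,"dy": -0.5,"dz": 43,"fingers": 255},{"wx": 0,"wy": 0,"wz": 0,"dx": -0.5,"dy": -0.5,"dz": 48,"fingers": 255},{"wx": 0,"wy": 0,"wz": 0,"dx": -0.5,"dy": -0.5,"dz": 53,"fingers": 255},{"wx": 0,"wy": 0,"wz": 0,"dx": -0.5,"dy": -0.5,"dz": 53,"fingers": 255}]'

```text
t: 9.2
tcp_pos: [0.4839, -0.2049, 0.2086]
tool_rot: [0.949, -0.179, 0.255, 0.047]
force: [0.0, 0.1, -2.2]
opening: 0.0116
grasp_force: 49.7
```

```bash
python3 - <<'E'
from h import *
from cell import *
s=sense();print(s["tcp_pos"],s["t"],s["force"],R.from_quat(s["tool_rot"]).inv().apply(s["force"]),s["torque"]);ins(s,0)
E
```

```text
[ 0.48390672 -0.20492287  0.20864367] 9.2 [ 0.02445288  0.05196233 -2.16057762] [-1.0784812  -0.05490101  1.87223339] [0.30202542 0.79293678 0.02196556]
0 [ 0.5065 -0.2134  0.168 ]
d [ 0.6 -0.3 47.2] w [-0.0011 -0.0008 -0.0003]
```

No contact so far, and the lower edge is about 27 mm inside the slot. Continuing down.

apply_moves --increments '[{"wx": 0,"wy": 0,"wz": 0,"dx": 0.5,"dy": 0,"dz": 5,"fingers": 255},{"wx": 0,"wy": 0,"wz": 0,"dx": 0.5,"dy": 0,"dz": 10,"fingers": 255},{"wx": 0,"wy": 0,"wz": 0,"dx": 0.5,"dy": 0,"dz": 15,"fingers": 255},{"wx": 0,"wy": 0,"wz": 0,"dx": 0.5,"dy": 0,"dz": 20,"fingers": 255},{"wx": 0,"wy": 0,"wz": 0,"dx": 0.5,"dy": 0,"dz": 25,"fingers": 255},{"wx": 0,"wy": 0,"wz": 0,"dx": 0.5,"dy": 0,"dz": 30,"fingers": 255},{"wx": 0,"wy": 0,"wz": 0,"dx": 0.5,"dy": 0,"dz": 35,"fingers": 255},{"wx": 0,"wy": 0,"wz": 0,"dx": 0.5,"dy": 0,"dz": 40,"fingers": 255},{"wx": 0,"wy": 0,"wz": 0,"dx": 0.5,"dy": 0,"dz": 43,"fingers": 255},{"wx": 0,"wy": 0,"wz": 0,"dx": 0.5,"dy": 0,"dz": 43,"fingers": 255}]'

```text
t: 10.2
tcp_pos: [0.5044, -0.2128, 0.1719]
tool_rot: [0.949, -0.179, 0.255, 0.047]
force: [-0.0, -0.5, -1.9]
opening: 0.0112
grasp_force: 49.7
```

```bash
python3 - <<'E'
from h import *
from cell import *
s=sense();print(s["tcp_pos"],s["t"],s["force"],R.from_quat(s["tool_rot"]).inv().apply(s["force"]),s["torque"]);ins(s,0)
E
```

```text
[ 0.50438097 -0.21282259  0.17186419] 10.2 [-0.02822087 -0.47498493 -1.94295196] [-0.84629395  0.4548952   1.75451597] [0.30658111 0.76310562 0.0106173 ]
0 [ 0.5065 -0.2134  0.168 ]
d [ 0.  -0.2  4.4] w [-0.0011 -0.001  -0.0002]
```

apply_moves --increments '[{"wx": 0,"wy": 0,"wz": 0,"dx": 0,"dy": 0,"dz": 1,"fingers": 255},{"wx": 0,"wy": 0,"wz": 0,"dx": 0,"dy": 0,"dz": 2,"fingers": 255},{"wx": 0,"wy": 0,"wz": 0,"dx": 0,"dy": 0,"dz": 3,"fingers": 255},{"wx": 0,"wy": 0,"wz": 0,"dx": 0,"dy": 0,"dz": 4,"fingers": 255},{"wx": 0,"wy": 0,"wz": 0,"dx": 0,"dy": 0,"dz": 4,"fingers": 255}]'

```text
t: 10.7
tcp_pos: [0.5063, -0.2137, 0.1692]
tool_rot: [0.949, -0.179, 0.255, 0.048]
force: [-4.9, 2.3, 5.1]
opening: 0.0114
grasp_force: 50.9
```

apply_moves --increments '[{"wx": 0,"wy": 0,"wz": 0,"dx": 0,"dy": 0,"dz": 1,"fingers": 255},{"wx": 0,"wy": 0,"wz": 0,"dx": 0,"dy": 0,"dz": 2,"fingers": 255}]'

```text
t: 10.9
tcp_pos: [0.5068, -0.2141, 0.1687]
tool_rot: [0.949, -0.179, 0.256, 0.048]
force: [-58.9, 24.6, 77.1]
opening: 0.0116
grasp_force: 64.5
```

The board is on the slot floor. I'll take the load off, then release with the fingers only part open so they stay clear of the neighbouring board.

apply_moves --increments '[{"wx": 0,"wy": 0,"wz": 0,"dx": 0,"dy": 0,"dz": -2,"fingers": 255},{"wx": 0,"wy": 0,"wz": 0,"dx": 0,"dy": 0,"dz": -2,"fingers": 255}]'

```text
t: 11.1
tcp_pos: [0.5062, -0.2138, 0.1693]
tool_rot: [0.949, -0.179, 0.256, 0.048]
force: [0.2, 0.3, -2.5]
opening: 0.0111
grasp_force: 49.7
```

apply_moves --increments '[{"wx": 0,"wy": 0,"wz": 0,"dx": 0,"dy": 0,"dz": 0,"fingers": 130},{"wx": 0,"wy": 0,"wz": 0,"dx": 0,"dy": 0,"dz": 0,"fingers": 130},{"wx": 0,"wy": 0,"wz": 0,"dx": 0,"dy": 0,"dz": 0,"fingers": 130},{"wx": 0,"wy": 0,"wz": 0,"dx": 0,"dy": 0,"dz": 0,"fingers": 130},{"wx": 0,"wy": 0,"wz": 0,"dx": 0,"dy": 0,"dz": 0,"fingers": 130},{"wx": 0,"wy": 0,"wz": 0,"dx": 0,"dy": 0,"dz": 0,"fingers": 130}]' --newtons 30

```text
t: 11.7
tcp_pos: [0.5063, -0.2136, 0.1688]
tool_rot: [0.949, -0.179, 0.255, 0.047]
force: [-0.4, 0.1, 0.1]
opening: 0.0421
grasp_force: 0.0
```

apply_moves --increments '[{"wx": 0,"wy": 0,"wz": 0,"dx": 0,"dy": 0,"dz": -10,"fingers": 130},{"wx": 0,"wy": 0,"wz": 0,"dx": 0,"dy": 0,"dz": -30,"fingers": 130},{"wx": 0,"wy": 0,"wz": 0,"dx": 0,"dy": 0,"dz": -55,"fingers": 130},{"wx": 0,"wy": 0,"wz": 0,"dx": 0,"dy": 0,"dz": -85,"fingers": 130},{"wx": 0,"wy": 0,"wz": 0,"dx": 0,"dy": 0,"dz": -110,"fingers": 130},{"wx": 0,"wy": 0,"wz": 0,"dx": 0,"dy": 0,"dz": -120,"fingers": 130},{"wx": 0,"wy": 0,"wz": 0,"dx": 0,"dy": 0,"dz": -120,"fingers": 130}]'

```text
t: 12.4
tcp_pos: [0.4502, -0.1921, 0.2738]
tool_rot: [0.949, -0.179, 0.256, 0.048]
force: [0.1, -1.0, -0.2]
opening: 0.0415
grasp_force: 0.0
```

```bash
python3 - <<'E'
from h import *
from cell import *
s=sense();wrist("w6",s,grab_frame("wrist"));print(s["tcp_pos"],s["t"],s["force"])
for x,y,z in [(.0525,.006,.15),(.0525,-.006,.15),(-.0525,.006,.15),(-.0525,-.006,.15)]: print(proj("w6",W(P,slot(-.076,x,z,y))).round(1))
print("tip",proj("w6",W(P,[(-.044,-.168,.19),(-.056,-.168,.19)])).round(1))
E
```

```text
[ 0.45020359 -0.19214716  0.2737754 ] 12.4 [ 0.07728345 -1.00185928 -0.23919203]
[[270.  152.4]]
[[286.8 152.4]]
[[271. 283.]]
[[285.7 283. ]]
tip [[392.  185.5]
 [393.4 199.8]]
```

View pics/w6.png

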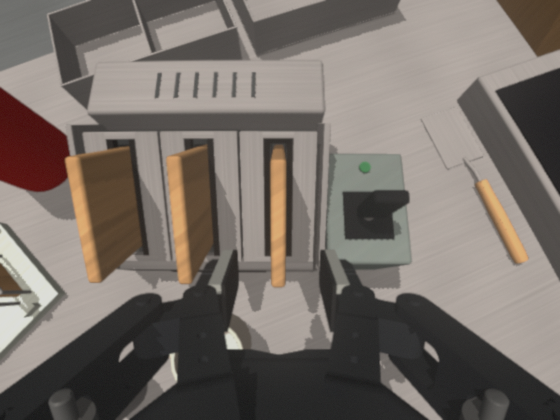

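The board sits in its slot, top edge u 271–286 and v≈148–287, level with its neighbours. The toggle tip is at about (390,197), as predicted. Next is the toggle: shut the fingers, make the tool vertical and go to the robot side of the paddle.

```bash
cat >> h.py <<'E'
def st(s,x,y,z):
    inc(s,W(P,(x,y,z))[0],toolR(P[2],0))
def where(s):
    print("in st", R.from_euler('z',-P[2]).apply(s["tcp_pos"]-Z([P[0],P[1],0])).round(4),"F",R.from_euler('z',-P[2]).apply(s["force"]).round(2),s["t"],s["opening"])
E
python3 - <<'E'
from h import *
from cell import *
s=sense();where(s);st(s,-.095,-.168,.30)
E
```

```text
in st [-0.1177 -0.0766  0.2727] F [0.44 0.1  0.26] 12.45 0.041801800710909276
d [ 33.4  91.4 -12.2] w [-4.00e-04 -5.26e-01 -2.00e-04]
```

apply_moves --increments '[{"wx": 0,"wy": -0.07,"wz": 0,"dx": 12,"dy": 0,"dz": -25,"fingers": 255},{"wx": 0,"wy": -0.18,"wz": 0,"dx": 20,"dy": 25,"dz": -22,"fingers": 255},{"wx": 0,"wy": -0.29,"wz": 0,"dx": 28,"dy": 50,"dz": -18,"fingers": 255},{"wx": 0,"wy": -0.4,"wz": 0,"dx": 33,"dy": 75,"dz": -12,"fingers": 255},{"wx": 0,"wy": -0.5,"wz": 0,"dx": 33,"dy": 91,"dz": -12,"fingers": 255},{"wx": 0,"wy": -0.526,"wz": 0,"dx": 33,"dy": 91,"dz": -12,"fingers": 255},{"wx": 0,"wy": -0.526,"wz": 0,"dx": 33,"dy": 91,"dz": -12,"fingers": 255},{"wx": 0,"wy": -0.526,"wz": 0,"dx": 33,"dy": 91,"dz": -12,"fingers": 255},{"wx": 0,"wy": -0.526,"wz": 0,"dx": 33,"dy": 91,"dz": -12,"fingers": 255}]'

```text
t: 13.35
tcp_pos: [0.438, -0.2841, 0.2994]
tool_rot: [0.983, -0.184, 0.0, -0.0]
force: [0.5, 0.4, 0.3]
opening: -0.0
grasp_force: 0.0
```

```bash
python3 - <<'E'
from h import *
from cell import *
s=sense();where(s);st(s,-.093,-.168,.169)
E
```

```text
in st [-0.0957 -0.1668  0.2994] F [0.36 0.54 0.34] 13.35 -4.764929872606408e-05
d [  2.6   1.3 130.4] w [-0.0007 -0.0001  0.001 ]
```

apply_moves --increments '[{"wx": 0,"wy": 0,"wz": 0,"dx": 2,"dy": 1,"dz": 30,"fingers": 255},{"wx": 0,"wy": 0,"wz": 0,"dx": 2,"dy": 1,"dz": 65,"fingers": 255},{"wx": 0,"wy": 0,"wz": 0,"dx": 2,"dy": 1,"dz": 95,"fingers": 255},{"wx": 0,"wy": 0,"wz": 0,"dx": 2,"dy": 1,"dz": 120,"fingers": 255},{"wx": 0,"wy": 0,"wz": 0,"dx": 2,"dy": 1,"dz": 130,"fingers": 255},{"wx": 0,"wy": 0,"wz": 0,"dx": 2,"dy": 1,"dz": 130,"fingers": 255},{"wx": 0,"wy": 0,"wz": 0,"dx": 2,"dy": 1,"dz": 130,"fingers": 255}]'

```text
t: 14.05
tcp_pos: [0.44, -0.2865, 0.1707]
tool_rot: [0.983, -0.185, 0.0, -0.0]
force: [0.4, 0.1, 1.0]
opening: 0.0
grasp_force: 0.0
```

```bash
python3 - <<'E'
from h import *
from cell import *
s=sense();where(s);st(s,-.067,-.168,.169);st(s,-.0515,-.168,.169)
E
```

```text
in st [-0.093  -0.1683  0.1707] F [0.37 0.26 1.01] 14.05 3.889436558094497e-05
d [26.  -0.2  1.8] w [-0.0006 -0.0008  0.0004]
d [41.5 -0.2  1.8] w [-0.0006 -0.0008  0.0004]
```

apply_moves --increments '[{"wx": 0,"wy": 0,"wz": 0,"dx": 14,"dy": 0,"dz": 2,"fingers": 255},{"wx": 0,"wy": 0,"wz": 0,"dx": 27,"dy": 0,"dz": 2,"fingers": 255},{"wx": 0,"wy": 0,"wz": 0,"dx": 36,"dy": 0,"dz": 2,"fingers": 255},{"wx": 0,"wy": 0,"wz": 0,"dx": 40,"dy": 0,"dz": 2,"fingers": 255}]'

```text
t: 14.45
tcp_pos: [0.4769, -0.3011, 0.168]
tool_rot: [0.983, -0.185, -0.0, -0.0]
force: [-6.7, 0.2, -0.3]
opening: 0.0002
grasp_force: 2.7
```

```bash
python3 - <<'E'
from h import *
from cell import *
s=sense();where(s)
f=wrist("w7",s,grab_frame("wrist"))
for th in (0,.3,.4,.45): # top face corners of the paddle
    r=R.from_euler('y',th); print(th,proj("w7",W(P,r.apply([[a,b,.07] for a in(.006,-.006) for b in(.015,-.015)])+[-.05,-.168,.12])).round().tolist())
cv2.imwrite("pics/t.png",f["img"][:,:,::-1])
g=cv2.cvtColor(f["img"],cv2.COLOR_RGB2GRAY);print(g[100:330:6,262:300:6].tolist())
E
```

```text
in st [-0.0532 -0.1685  0.168 ] F [-6.31 -2.23 -0.33] 14.45 0.00016783332324201282
0 [[241.0, 284.0], [316.0, 284.0], [242.0, 310.0], [315.0, 310.0]]
0.3 [[240.0, 231.0], [316.0, 232.0], [240.0, 262.0], [316.0, 262.0]]
0.4 [[241.0, 214.0], [316.0, 214.0], [240.0, 244.0], [317.0, 244.0]]
0.45 [[241.0, 205.0], [316.0, 205.0], [240.0, 235.0], [316.0, 235.0]]
[[128, 128, 132, 185, 186, 190, 189], [127, 129, 160, 189, 185, 182, 187], [134, 131, 132, 183, 190, 189, 187], [126, 129, 164, 188, 186, 192, 187], [124, 125, 126, 127, 127, 126, 126], [164, 162, 163, 163, 162, 160, 162], [163, 163, 162, 160, 161, 162, 162], [162, 162, 160, 160, 161, 161, 161], [161, 159, 140, 140, 145, 162, 163], [159, 150, 140, 141, 141, 163, 161], [160, 152, 139, 140, 138, 161, 161], [160, 162, 150, 141, 160, 160, 158], [163, 162, 161, 161, 159, 158, 158], [161, 160, 159, 158, 158, 158, 155], [160, 159, 157, 157, 156, 156, 155], [157, 157, 158, 156, 156, 157, 158], [156, 156, 154, 156, 158, 160, 159], [59, 59, 60, 58, 59, 59, 60], [58, 56, 57, 57, 52, 54, 57], [57, 57, 51, 49, 50, 49, 49], [45, 45, 47, 44, 44, 44, 46], [53, 52, 51, 52, 50, 51, 48], [55, 55, 55, 53, 52, 52, 52], [60, 57, 58, 57, 57, 55, 56], [49, 47, 46, 48, 47, 47, 48], [47, 101, 97, 41, 101, 74, 44], [44, 101, 94, 40, 100, 91, 41], [44, 101, 92, 37, 101, 96, 38], [56, 102, 92, 38, 100, 99, 42], [60, 101, 81, 39, 99, 101, 37], [71, 89, 89, 36, 102, 93, 38], [42, 40, 126, 47, 82, 38, 36], [40, 36, 55, 45, 36, 38, 44], [38, 37, 37, 46, 35, 36, 34], [35, 37, 39, 44, 32, 35, 36], [35, 33, 38, 46, 33, 34, 32], [35, 33, 39, 43, 38, 32, 33], [34, 33, 37, 44, 40, 35, 33], [34, 38, 48, 75, 41, 32, 33]]
```

apply_moves --increments '[{"wx": 0,"wy": 0,"wz": 0,"dx": 1.5,"dy": 0,"dz": 0,"fingers": 255},{"wx": 0,"wy": 0,"wz": 0,"dx": 1.5,"dy": 0,"dz": 0,"fingers": 255}]'

```text
t: 14.7
tcp_pos: [0.4777, -0.3014, 0.1678]
tool_rot: [0.983, -0.185, -0.001, -0.0]
force: [-5.0, 1.3, 2.3]
opening: -0.0003
grasp_force: 2.8
```

apply_moves --increments '[{"wx": 0,"wy": 0,"wz": 0,"dx": 1.5,"dy": 0,"dz": 0,"fingers": 255},{"wx": 0,"wy": 0,"wz": 0,"dx": 1.5,"dy": 0,"dz": 0,"fingers": 255}]'

```text
t: 14.9
tcp_pos: [0.4783, -0.3017, 0.1676]
tool_rot: [0.983, -0.185, -0.001, -0.001]
force: [-9.9, 2.7, 4.3]
opening: -0.0002
grasp_force: 5.8
```

```bash
python3 - <<'E'
from h import *
from cell import *
s=sense();where(s)
f=wrist("w8",s,grab_frame("wrist"))
for th in (.35,.4,.45):
    r=R.from_euler('y',th); print(th,proj("w8",W(P,r.apply([[a,b,.07] for a in(.006,-.006) for b in(.015,-.015)])+[-.05,-.168,.12])).round().tolist())
g=cv2.cvtColor(f["img"],cv2.COLOR_RGB2GRAY)
for v in range(194,250,3): print(v,g[v,225:335:6].tolist())
E
```

```text
in st [-0.0517 -0.1685  0.1676] F [-10.22  -1.08   4.33] 14.9 -0.00020902363779669132
0.35 [[240.0, 227.0], [316.0, 227.0], [240.0, 257.0], [316.0, 257.0]]
0.4 [[240.0, 218.0], [316.0, 218.0], [240.0, 248.0], [316.0, 248.0]]
0.45 [[241.0, 209.0], [316.0, 209.0], [240.0, 239.0], [316.0, 239.0]]
194 [161, 162, 162, 160, 160, 160, 157, 156, 158, 156, 157, 157, 159, 158, 157, 158, 160, 159, 158]
197 [161, 161, 162, 160, 160, 157, 157, 157, 156, 156, 157, 158, 159, 158, 158, 158, 158, 158, 159]
200 [161, 161, 159, 158, 156, 153, 155, 154, 153, 154, 156, 156, 155, 157, 157, 158, 158, 158, 158]
203 [160, 161, 89, 71, 72, 67, 72, 70, 72, 70, 72, 72, 72, 81, 82, 83, 155, 158, 158]
206 [160, 160, 82, 58, 60, 59, 60, 59, 60, 59, 55, 58, 55, 57, 54, 59, 147, 145, 159]
209 [161, 160, 83, 58, 59, 59, 59, 59, 59, 54, 52, 52, 53, 52, 52, 54, 113, 114, 158]
212 [160, 159, 92, 59, 58, 58, 58, 58, 58, 52, 50, 51, 49, 52, 52, 53, 111, 112, 158]
215 [159, 157, 92, 58, 59, 57, 57, 57, 54, 49, 50, 49, 51, 52, 52, 51, 110, 118, 156]
218 [158, 156, 98, 55, 48, 47, 45, 47, 47, 47, 45, 46, 47, 45, 48, 52, 111,
[... 179 characters left out ...]
159]
227 [157, 156, 111, 49, 55, 54, 54, 54, 52, 52, 53, 52, 52, 52, 53, 49, 118, 159, 160]
230 [155, 156, 118, 48, 57, 56, 57, 56, 53, 52, 53, 53, 52, 55, 54, 46, 132, 159, 161]
233 [157, 157, 126, 50, 59, 59, 57, 57, 56, 54, 55, 55, 55, 54, 53, 49, 159, 160, 162]
236 [159, 157, 132, 49, 60, 60, 59, 59, 56, 57, 56, 55, 55, 56, 53, 51, 160, 161, 161]
239 [157, 159, 138, 49, 59, 57, 56, 56, 55, 54, 54, 53, 53, 52, 51, 52, 161, 160, 145]
242 [160, 157, 142, 50, 52, 51, 49, 49, 49, 49, 47, 47, 49, 50, 46, 51, 156, 122, 114]
245 [159, 156, 143, 54, 47, 43, 42, 41, 41, 41, 39, 43, 41, 43, 45, 46, 113, 113, 115]
248 [156, 157, 145, 54, 53, 45, 42, 77, 80, 38, 77, 72, 37, 41, 44, 46, 114, 114, 115]
```

apply_moves --increments '[{"wx": 0,"wy": 0,"wz": 0,"dx": 0.8,"dy": 0,"dz": 0,"fingers": 255},{"wx": 0,"wy": 0,"wz": 0,"dx": 0.8,"dy": 0,"dz": 0,"fingers": 255},{"wx": 0,"wy": 0,"wz": 0,"dx": 0.8,"dy": 0,"dz": 0,"fingers": 255},{"wx": 0,"wy": 0,"wz": 0,"dx": 0.8,"dy": 0,"dz": 0,"fingers": 255},{"wx": 0,"wy": 0,"wz": 0,"dx": 0.8,"dy": 0,"dz": 0,"fingers": 255},{"wx": 0,"wy": 0,"wz": 0,"dx": 0.8,"dy": 0,"dz": 0,"fingers": 255},{"wx": 0,"wy": 0,"wz": 0,"dx": 0.8,"dy": 0,"dz": 0,"fingers": 255},{"wx": 0,"wy": 0,"wz": 0,"dx": 0.8,"dy": 0,"dz": 0,"fingers": 255},{"wx": 0,"wy": 0,"wz": 0,"dx": 0.8,"dy": 0,"dz": 0,"fingers": 255},{"wx": 0,"wy": 0,"wz": 0,"dx": 0.8,"dy": 0,"dz": 0,"fingers": 255}]'

```text
t: 15.95
tcp_pos: [0.4785, -0.3017, 0.1675]
tool_rot: [0.983, -0.185, -0.002, -0.001]
force: [-14.4, 4.2, 7.4]
opening: -0.0001
grasp_force: 8.4
```

apply_moves --increments '[{"wx": 0,"wy": 0,"wz": 0,"dx": 0,"dy": 0,"dz": 0,"fingers": 255},{"wx": 0,"wy": 0,"wz": 0,"dx": 0,"dy": 0,"dz": 0,"fingers": 255},{"wx": 0,"wy": 0,"wz": 0,"dx": 0,"dy": 0,"dz": 0,"fingers": 255},{"wx": 0,"wy": 0,"wz": 0,"dx": 0,"dy": 0,"dz": 0,"fingers": 255},{"wx": 0,"wy": 0,"wz": 0,"dx": -20,"dy": 0,"dz": 0,"fingers": 255},{"wx": 0,"wy": 0,"wz": 0,"dx": -45,"dy": 0,"dz": 0,"fingers": 255},{"wx": 0,"wy": 0,"wz": 0,"dx": -55,"dy": 0,"dz": 0,"fingers": 255},{"wx": 0,"wy": 0,"wz": 0,"dx": -55,"dy": 0,"dz": -30,"fingers": 255},{"wx": 0,"wy": 0,"wz": 0,"dx": -55,"dy": 0,"dz": -70,"fingers": 255},{"wx": 0,"wy": 0,"wz": 0,"dx": -55,"dy": 0,"dz": -110,"fingers": 255}]'

```text
t: 16.95
tcp_pos: [0.4292, -0.2822, 0.2794]
tool_rot: [0.983, -0.185, 0.0, -0.001]
force: [1.3, -1.2, 0.4]
opening: 0.0002
grasp_force: 0.0
```

apply_moves --increments '[{"wx": 0,"wy": 0,"wz": 0,"dx": 0,"dy": 0,"dz": -20,"fingers": 255},{"wx": 0,"wy": 0,"wz": 0,"dx": 0,"dy": 0,"dz": -20,"fingers": 255},{"wx": 0,"wy": 0,"wz": 0,"dx": 0,"dy": 0,"dz": -20,"fingers": 255},{"wx": 0,"wy": 0,"wz": 0,"dx": 0,"dy": 0,"dz": -20,"fingers": 255}]'

```text
t: 17.35
tcp_pos: [0.4289, -0.2822, 0.2967]
tool_rot: [0.983, -0.185, -0.001, -0.001]
force: [0.1, 0.4, -0.5]
opening: 0.0003
grasp_force: 0.0
```

```bash
python3 - <<'E'
from h import *
from cell import *
s=sense();where(s)
f=wrist("w9",s,grab_frame("wrist"))
for th in (0,.4):
    r=R.from_euler('y',th); print(th,proj("w9",W(P,r.apply([[a,b,.07] for a in(.006,-.006) for b in(.015,-.015)])+[-.05,-.168,.12])).round().tolist())
g=cv2.cvtColor(f["img"],cv2.COLOR_RGB2GRAY)
u=int(proj("w9",W(P,(-.05,-.168,.19)))[0,0]); print(u)
for v in range(100,300,5): print(v,g[v,u-24:u+25:6].tolist())
for x,y,z in [(.0525,.006,.15),(.0525,-.006,.15),(-.0525,.006,.15),(-.0525,-.006,.15)]: print(proj("w9",W(P,slot(-.076,x,z,y))).round(1))
im=f["img"].astype(int);m=((im[...,0]-im[...,2])>60).astype(np.uint8);n,l,stt,c=cv2.connectedComponentsWithStats(m);print([a.tolist() for a in stt[1:] if a[4]>300])
E
```

```text
in st [-0.1048 -0.1684  0.2967] F [-0.1   0.43 -0.51] 17.35 0.0002695286940968573
0 [[259.0, 135.0], [299.0, 135.0], [259.0, 151.0], [298.0, 151.0]]
0.4 [[259.0, 99.0], [299.0, 99.0], [259.0, 114.0], [299.0, 114.0]]
278
100 [143, 143, 145, 144, 142, 141, 140, 141, 142]
105 [143, 145, 142, 142, 141, 140, 139, 143, 141]
110 [144, 143, 141, 140, 139, 140, 143, 141, 142]
115 [75, 80, 79, 76, 78, 74, 78, 81, 82]
120 [58, 56, 56, 57, 56, 56, 58, 58, 59]
125 [59, 55, 55, 56, 58, 55, 58, 57, 58]
130 [63, 56, 57, 56, 55, 56, 55, 57, 57]
135 [62, 55, 49, 50, 58, 50, 52, 55, 60]
140 [63, 50, 50, 47, 49, 51, 50, 49, 59]
145 [68, 49, 56, 56, 56, 55, 55, 49, 53]
150 [70, 51, 54, 55, 52, 53, 54, 48, 52]
155 [76, 56, 54, 57, 51, 50, 49, 50, 54]
160 [74, 56, 58, 57, 56, 52, 53, 54, 58]
165 [94, 73, 73, 72, 73, 68, 69, 66, 72]
170 [144, 144, 146, 146, 149, 148, 145, 147, 147]
175 [145, 146, 147, 148, 146, 147, 147, 148, 147]
180 [146, 148, 148, 147, 147, 147, 146, 148, 149]
185 [148, 148, 147, 146, 147, 147, 148, 149, 148]
190 [125, 156, 150, 156, 154, 156, 158, 158, 159]
195 [155, 164, 162, 163, 165,
[... 382 characters left out ...]
67, 170, 170, 166, 164, 166, 165, 164]
240 [170, 170, 166, 168, 166, 165, 164, 164, 163]
245 [166, 170, 167, 166, 166, 164, 164, 163, 162]
250 [168, 167, 104, 95, 51, 94, 94, 165, 162]
255 [166, 166, 95, 95, 50, 93, 94, 159, 164]
260 [58, 49, 95, 94, 50, 93, 94, 47, 49]
265 [52, 50, 94, 92, 46, 94, 93, 47, 47]
270 [51, 52, 94, 89, 47, 93, 93, 46, 47]
275 [48, 46, 82, 86, 44, 91, 92, 45, 46]
280 [47, 45, 81, 82, 42, 89, 83, 48, 41]
285 [45, 43, 44, 119, 48, 125, 51, 39, 39]
290 [54, 46, 39, 51, 46, 75, 40, 43, 43]
295 [41, 39, 38, 38, 45, 40, 39, 37, 40]
[[129.6 115.5]]
[[147.5 115.3]]
[[170.3 221.2]]
[[183.5 221.2]]
[[134, 69, 48, 155, 2051], [24, 70, 75, 152, 2014], [432, 76, 30, 93, 1282]]
```

The toggle reached its stop: the force rose with no further travel. It has since sprung back upright. The board's end is level with its neighbour's, and the arm is clear.

```bash
python3 -c "
from cell import *
print(hand_in())"
```

```text
the job is handed in; nothing more can be done
None
```

The full-size board is home in the empty slot and released; the toggle was pushed to its stop, held about 1.5 s and has sprung back to the middle. The job was handed in at about 17 s, with no verdict shown.

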